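# Tidy the cobbler's bench: awls in the case, heel in the tray

### The job

Tidy up the shoe repairer's bench: lift the lid of the wooden case fully open until it rests back on its stop, lay both awls down inside the case, wholly below its rim, and lay the D-shaped rubber shoe heel flat on the floor of the metal tray. Leave the lid open, and leave everything else on the bench where it is.

Things in the scene. Friction and masses are not known exactly. Their poses are not given: they have to be found in the camera images.
- case: wooden case, 160 (x) x 200 (y) x 55 mm high without its lid, walls and floor 5 mm, one open space inside; fixed to the bench. Origin: centre of its underside; its hinge is on the +x rim, its front faces -x
- case_lid (a joint): angle of the case's lid (rad): 0 shut, grows as it opens, 1.75 resting on its stop, leaning slightly back. The hinge is stiff: the lid stays where it is left. The lid is 8 mm thick, 160 x 200 mm
- case_lid_handle (a point): middle of the brass bar handle on the lid: a bar 10 mm thick and 100 mm long, parallel to the hinge, 35 mm off the lid's upper face and 30 mm from the lid's front edge. Axes as the lid's: when shut x, y, z are those of the case; they turn with the lid about y
- case_lid_hinge (a point): middle of the hinge line, on the case's far rim, 55.5 mm above the bench; the line runs along the case's y
- tray: open aluminium tray, 160 (x) x 200 (y) x 30 mm high, walls and floor 4 mm; fixed to the bench. Origin: centre of its underside
- awl_1: awl lying along its own x: eight-sided turned wooden handle from x = -38 to +32 mm, 25 mm thick between flats in its middle, then a brass collar and a 30 mm steel spike to x = +72 mm, 110 mm long in all, 50 g. Origin: on the underside below the thick middle of the handle
- awl_1_tip (a point): point of that awl's spike, 12 mm above its underside
- awl_1_butt (a point): butt end of that awl's handle, 12 mm above its underside
- awl_2: awl lying along its own x: eight-sided turned wooden handle from x = -38 to +32 mm, 25 mm thick between flats in its middle, then a brass collar and a 30 mm steel spike to x = +72 mm, 110 mm long in all, 50 g. Origin: on the underside below the thick middle of the handle
- awl_2_tip (a point): point of that awl's spike, 12 mm above its underside
- awl_2_butt (a point): butt end of that awl's handle, 12 mm above its underside
- heel: black rubber shoe heel, D-shaped block 22 mm high lying flat: round end of 25 mm radius about the origin towards -x, straight parallel sides 50 mm apart (y = +-25 mm) from x = 0 to +30 mm. Origin: on the underside, at the centre of the round end
- wax: round cake of beeswax, 46 mm across, 18 mm high, lying flat; origin under its centre; bystander
- spool: wooden thread spool, 32 mm across, 40 mm high, standing; origin under its centre; bystander
- polish: flat round polish tin, 68 mm across, 24 mm high; origin under its centre; bystander
- screwdriver: flat screwdriver, 180 mm long with a long steel shaft, lying along its own x; bystander, not an awl
- glue: white glue bottle, 44 mm across, 100 mm high, standing; origin under its centre; bystander
- hammer: hammer, 240 mm long, lying along its own x; bystander
Things that resemble listed ones, but are neither listed nor needed, are in the scene too. Several things have the shape of the heel; the one meant has the colours described above. What is shaped like the awl_1 but purple is not meant.

How it is judged:
By the outcome, as a careful person would: the job done as asked, in the order asked, and still so for the second after the job is handed in, with the robot touching nothing.
It also fails if it takes over 72 s, if anything falls off the work surface, if the arm or the gripper's body presses on something with over 40 N, if the wrist force passes 120 N, or if a joint passes its speed limit or range.

### The arm

A 7-joint arm with a two-finger parallel gripper is mounted at the origin on the work surface. World frame = base frame: x ahead of the robot, y to its left, z up, the work surface at z = 0. Lengths are in m, angles in rad, forces in N, time in s.
With the tool pointing down it reaches from about 0.425 to 0.875 m from the base axis. Payload 4.7 kg.
Tool frame: the origin (TCP) lies on the centre line of the jaws, within the pads' length; the fingertips stand 14 mm ahead of it and the grasp point (between the pads) lies 5 mm behind it; z points along the fingers, y is the line along which they close (so a half turn about z gives the same grasp; the last joint's range is limited). The gripper opens to 87 mm and grips with 3 to 60 N. Pads are 19 mm wide; open, the fingers measure 117 mm over their backs; the gripper's body (75 mm by 190 mm) begins 51 mm behind the grasp point.
Start: joints at [1.247, 0.321, -0.07, 1.45, 0.023, 1.371, -0.057], TCP at [0.215, -0.613, 0.237] pointing down, gripper open.
Joint ranges: [-2.86, 2.86], [-0.3, 2.09], [-1.38, 1.24], [0.06, 2.45], [-1.56, 4.7], [0.09, 2.05], [-2.69, 2.69]. Speed limits (rad/s): [2.57, 2.57, 3.14, 3.14, 3.14, 3.14, 3.14].

### API

Orientations are given as a rotation vector (axis times angle).
In Python, from bench import ctrl gives the robot as it stands.
- The arm moves only by the tool send_rows, never from a script. Its argument "steps" is a list of rows, each an object of numbers: "tx", "ty", "tz": the shift along the tool's x, y, z in units of 60 mm (1.0 is 60 mm); "turn": the turn about the tool's z in units of 8 degrees (1.0 is 8 degrees); "grip": the opening, from 0 (shut) to 1 (fully open). A call has 1 to 12 rows; each row shifts and turns the commanded pose from where the row before left it, along the tool's axes as they then stand; what a row does not reach is not made up. A row lasts 1/8 s, in which the tool goes at most 62.5 mm and 10.7 degrees, less where a joint would pass 70% of its speed; a pose out of reach is approached as far as the arm can. A call is refused whole if a number of a shift passes 1 or a number of a turn 1, either way. A call with a gripper value outside its range is refused whole. The fingers move at their own pace and stop on an object; "newtons" is the grip in N (left out, the last holds). Time passes only in rows, so rows that do not move let the fingers close. It gives the time, the measured TCP pose, the force, the opening and the grip force at its end, in the units of the state.
- ctrl.get_state(): the state, without advancing time (a new reading comes with each control period).
- ctrl.get_image(name): name is "side" or "top"; returns a dict with "pixels" (400x640x3 uint8, red, green, blue), "K" (3x3 intrinsics, pixels), "cam_to_world" (4x4, takes a point from camera to world coordinates). Camera axes: x right, y down, z forward; pixel columns grow to the right and rows downward; lengths in m; the calibration is good to about 2 mm. A picture is of the moment at which its call begins. There is no depth.
- ctrl.close_job(): hands the job in; it is judged then, once.
The state is a dict: "time": time; "joint_positions": joint angles; "qd": joint speeds; "joint_torque": joint torques, N m; "position": TCP position; "tool_rot": TCP orientation; "ft_force": force on the tool from outside, world axes, zero at the start; "torque": the same for the moment, N m; "grip_width": opening from 0.0 (shut) to 1.0 (fully open); "grip_force": force on a finger pad.
Only numpy, scipy, OpenCV 4.12 (cv2) and the standard library are available. Lean on these libraries where they do the work, as an engineer would, in place of code of your own. Each camera call takes 0.05 s, during which the arm holds its last target. There are 200 camera calls.

## Working session

There is one attempt and no reset: what is moved stays moved. The work goes in short steps, Python scripts to look and compute and a tool call to move; the robot and the scene stay as the last step left them, time stands still between calls to the robot, and variables do not carry over. Pictures are saved under pics/ and viewed, at most 12 in all, crops included, and the job is handed in when it is done.

Besides the shell and the picture viewer there is one more tool, called after "Call:" in YAML: its name, and indented under it one key for each argument. send_rows: Moves the arm, as the interface text tells. Its arguments: {"type":"object","properties":{"steps":{"type":"array"},"newtons":{"type":"number"}},"required":["steps"]}

```bash
ls; mkdir -p pics; cat > h.py <<'E'
import numpy as np, cv2
from bench import ctrl
def grab(n,f=None):
    d=ctrl.get_image(n); im=np.ascontiguousarray(d["pixels"][:,:,::-1])
    if f: cv2.imwrite("pics/"+f,im)
    return im,np.array(d["K"]),np.array(d["cam_to_world"])
def ray(K,T,u,v,z):
    r=T[:3,:3]@np.linalg.solve(K,[u,v,1.]); o=T[:3,3]
    return o+r*(z-o[2])/r[2]
def proj(K,T,p):
    c=np.linalg.inv(T)@np.append(p,1); q=K@c[:3]; return q[:2]/q[2]
E
python3 - <<'E'
from h import *
for n in("top","side"):
    im,K,T=grab(n,n+"0.png"); print(n,K.round(1).tolist(),T.round(3).tolist())
s=ctrl.get_state();print(s)
E
```

```text
pics
top [[384.4, 0.0, 321.2], [0.0, 384.4, 196.7], [0.0, 0.0, 1.0]] [[0.016, -0.992, 0.126, 0.461], [-1.0, -0.017, -0.013, -0.01], [0.015, -0.125, -0.992, 0.955], [0.0, 0.0, 0.0, 1.0]]
side [[426.8, 0.0, 323.1], [0.0, 426.8, 196.6], [0.0, 0.0, 1.0]] [[0.998, -0.027, 0.06, 0.495], [-0.065, -0.544, 0.837, -0.757], [0.01, -0.839, -0.544, 0.589], [0.0, 0.0, 0.0, 1.0]]
{'time': 0.1, 'joint_positions': array([ 1.24708006,  0.32170841, -0.07003184,  1.45151847,  0.0226084 ,
        1.37081575, -0.05690526]), 'qd': array([ 0.00182378, -0.00106349,  0.00101573, -0.00372071,  0.0005848 ,
        0.00096599, -0.00045996]), 'joint_torque': array([ 1.41932554e-05, -4.92571127e+01, -4.05706661e-01, -3.13399887e+01,
       -6.41513988e-02,  3.95014929e-02,  9.19560262e-05]), 'position': array([ 0.21519705, -0.61285536,  0.23561407]), 'tool_rot': array([-3.09529734e+00, -5.27807836e-01,  6.20745111e-04]), 'ft_force': array([-1.05100439, -0.77932837, -0.15986932]), 'torque': array([-0.03601944, -0.00205099,  0.02695536]), 'grip_force': 0.0, 'grip_width': 1.0013345837371799}
```

View pics/top0.png

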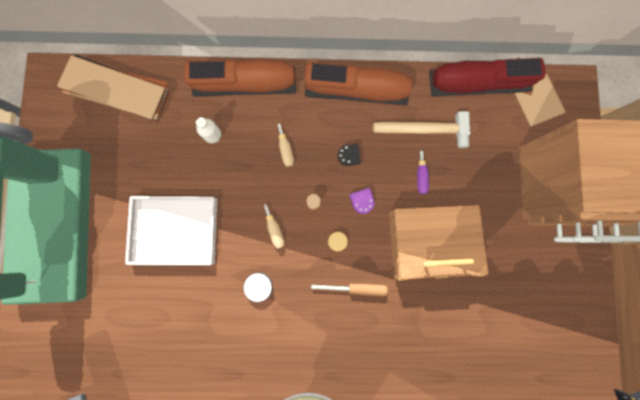

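View pics/side0.png

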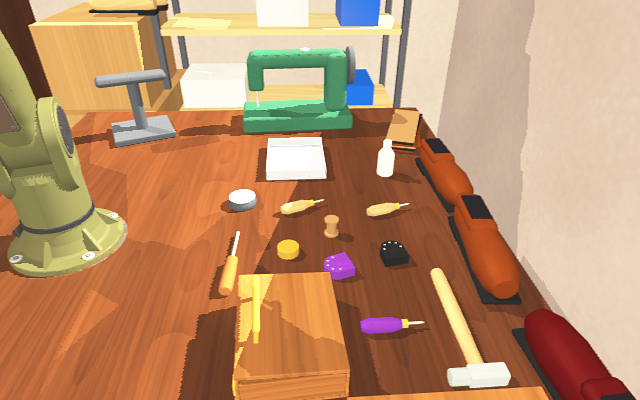

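Candidates, top view:
- **Awls:** wooden ones at (286,147) and (274,228). The purple one at (423,178) and the screwdriver at (350,289) are not meant.
- **Heel:** the black one at (349,155), not the purple one at (363,201).
- **Case:** lid handle at (449,263).
- **Tray:** (172,231).

I'll check these in a crop and measure.

```bash
python3 - <<'E'
from h import *
im,K,T=grab("top"); 
c=cv2.resize(im[110:290,240:500],None,fx=3,fy=3,interpolation=cv2.INTER_CUBIC); cv2.imwrite("pics/crop1.png",c)
hsv=cv2.cvtColor(im,cv2.COLOR_BGR2HSV)
for n,(u,v) in dict(awlA=(287,155),awlB=(276,236),heel=(347,158),handle=(449,263),lid=(438,230),tray=(172,231),bench=(320,110),spike=(281,127)).items(): print(n,hsv[v,u],im[v,u])
def big(m,x0,y0,x1,y1):
    k=np.zeros_like(m);k[y0:y1,x0:x1]=m[y0:y1,x0:x1]
    n,l,s,_=cv2.connectedComponentsWithStats(k); i=1+np.argmax(s[1:,4]); return (l==i).astype(np.uint8)
def W(u,v,z): return ray(K,T,u,v,z)[:2].round(4)
yel=cv2.inRange(hsv,(22,120,170),(35,255,255))
m=big(yel,410,250,490,280); r=cv2.minAreaRect(cv2.findNonZero(m)); print("handle",r,W(*r[0],.0985)); b=cv2.boxPoints(r); print([W(*p,.0985) for p in b])
g=im.astype(int)
notbench=cv2.inRange(hsv,(0,0,150),(180,140,255))
for n,bx,z in (("awlA",(270,115,300,172),.012),("awlB",(258,198,290,252),.012)):
    m=big(notbench,*bx); p=cv2.findNonZero(m)[:,0].astype(float); w=np.array([ray(K,T,*q,z)[:2] for q in p])
    c=w.mean(0); d=np.linalg.svd(w-c,full_matrices=False)[2][0]; d=d*np.sign(d[0]); t=(w-c)@d
    print(n,len(p),"butt",c+t.min()*d,"tip",c+t.max()*d,"dir",np.degrees(np.arctan2(d[1],d[0])),t.max()-t.min())
blk=cv2.inRange(hsv,(0,0,0),(180,255,60)); m=big(blk,330,135,368,172); m=cv2.morphologyEx(m,cv2.MORPH_CLOSE,np.ones((5,5)))
r=cv2.minAreaRect(cv2.findNonZero(m)); print("heel",r,W(*r[0],.02),[W(*p,.022) for p in cv2.boxPoints(r)])
wht=cv2.inRange(hsv,(0,0,140),(180,60,255)); m=big(wht,115,185,230,275); r=cv2.minAreaRect(cv2.findNonZero(m)); print("tray",r,W(*r[0],.03),[W(*p,.03) for p in cv2.boxPoints(r)])
lid=cv2.inRange(hsv,(8,60,150),(20,190,255)); m=big(lid,380,195,500,290); r=cv2.minAreaRect(cv2.findNonZero(m)); print("lid",r,[W(*p,.0635) for p in cv2.boxPoints(r)])
E
```

```text
awlA [ 18  83 231] [156 201 231]
awlB [ 22  65 255] [190 238 255]
heel [39 27 66] [59 66 64]
handle [ 25  91 255] [164 241 255]
lid [ 14 121 205] [108 152 205]
tray [  0   0 255] [255 255 255]
bench [ 10 127 145] [ 73  98 145]
spike [ 15  56 165] [129 147 165]Traceback (most recent call last):
  File "<stdin>", line 11, in <module>
  File "<stdin>", line 8, in big
    return _wrapfunc(a, 'argmax', axis=axis, out=out, **kwds)
    return bound(*args, **kwds)
ValueError: attempt to get argmax of an empty sequence
```

View pics/crop1.png

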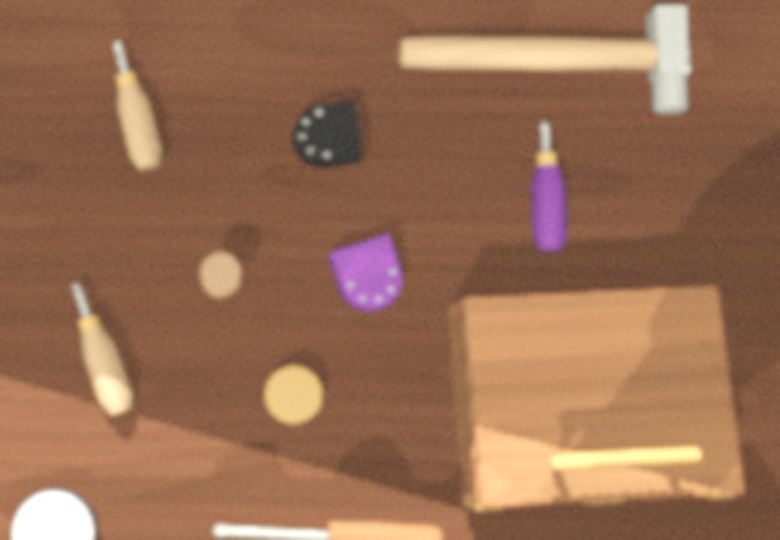

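The crop confirms the choice: both plain wooden awls, the black heel with its round end pointing left (+y), and the brass bar from about (424,264) to (473,261).

```bash
python3 - <<'E'
from h import *
im,K,T=grab("top"); 
hsv=cv2.cvtColor(im,cv2.COLOR_BGR2HSV)
def big(m,x0,y0,x1,y1):
    k=np.zeros_like(m);k[y0:y1,x0:x1]=m[y0:y1,x0:x1]
    n,l,s,_=cv2.connectedComponentsWithStats(k); i=1+np.argmax(s[1:,4]); return (l==i).astype(np.uint8)
def W(u,v,z): return ray(K,T,u,v,z)[:2].round(4)
yel=cv2.inRange(hsv,(21,60,215),(35,255,255))
m=big(yel,420,255,480,270); r=cv2.minAreaRect(cv2.findNonZero(m)); print("handle",r,W(*r[0],.0985)); print(W(424.3,264,.0985),W(473.3,261,.0985))
for n,bx,z in (("awlA",(270,115,300,172),.013),("awlB",(258,198,290,252),.013)):
    m=big(cv2.inRange(hsv,(0,0,160),(180,110,255)),*bx); p=cv2.findNonZero(m)[:,0].astype(float); w=np.array([ray(K,T,*q,z)[:2] for q in p])
    c=w.mean(0); d=np.linalg.svd(w-c,full_matrices=False)[2][0]; d=d*np.sign(d[0]); t=(w-c)@d
    print(n,len(p),"butt",c+t.min()*d,"tip",c+t.max()*d,"dir",np.degrees(np.arctan2(d[1],d[0])),t.max()-t.min())
blk=cv2.inRange(hsv,(0,0,0),(180,110,100)); m=big(blk,335,138,365,170); m=cv2.morphologyEx(m,cv2.MORPH_CLOSE,np.ones((5,5)))
r=cv2.minAreaRect(cv2.findNonZero(m)); print("heel",r,W(*r[0],.02),[W(*p,.022) for p in cv2.boxPoints(r)])
wht=cv2.inRange(hsv,(0,0,140),(180,60,255)); m=big(wht,115,185,230,275); r=cv2.minAreaRect(cv2.findNonZero(m)); print("tray",r,W(*r[0],.03),[W(*p,.03) for p in cv2.boxPoints(r)])
for q in((465,297),(718,287),(743,495),(470,508)): print("lid",W(240+q[0]/3,110+q[1]/3,.0635))
E
```

```text
handle ((447.5317077636719, 262.1651611328125), (4.471124172210693, 49.087242126464844), 87.27368927001953) [ 0.4281 -0.3022]
[ 0.4233 -0.2505] [ 0.4315 -0.3595]
awlA 296 butt [0.65566904 0.05929144] tip [0.72993383 0.08004291] dir 15.611713982632326 0.07710955539122955
awlB 329 butt [0.45339857 0.07663196] tip [0.52517919 0.10483383] dir 21.449350990178072 0.07712200476631645
heel ((348.43243408203125, 154.59458923339844), (21.371868133544922, 23.015859603881836), 80.53767395019531) [ 0.6858 -0.0879] [array([ 0.7067, -0.0549]), array([ 0.7175, -0.1115]), array([ 0.664 , -0.1204]), array([ 0.6534, -0.0642])]
tray ((170.538330078125, 230.4702911376953), (90.44415283203125, 70.18891143798828), 0.8680514693260193) [0.4902 0.3366] [array([0.4078, 0.4385]), array([0.5744, 0.4492]), array([0.5748, 0.232 ]), array([0.4077, 0.2262])]
lid [ 0.5475 -0.194 ]
lid [ 0.5587 -0.3924]
lid [ 0.3991 -0.4059]
lid [ 0.3863 -0.1964]
```

```bash
cat >> h.py <<'E'
from scipy.spatial.transform import Rotation as Ro
def pose():
    s=ctrl.get_state(); x=Ro.from_rotvec(s["tool_rot"]).as_matrix()[:,0]
    return np.array(s["position"]),np.degrees(np.arctan2(x[1],x[0])),s
def go(x,y,z,psi,mod=360):
    "units still to go: turn first, then shifts along the tool axes as they stand after it"
    p,q,s=pose(); dt=(psi-q+mod/2)%mod-mod/2; a=np.radians(psi); d=np.array([x,y,z])-p
    print("turn %.2f  tx %.3f ty %.3f tz %.3f"%(-dt/8,(d[0]*np.cos(a)+d[1]*np.sin(a))/.06,(d[0]*np.sin(a)-d[1]*np.cos(a))/.06,-d[2]/.06),"at",p.round(4),"psi %.1f t %.1f"%(q,s["time"]))
E
python3 -c "
from h import *
go(.426,-.302,.16,93.7)"
```

```text
turn -9.29  tx 4.946 ty 3.839 tz 1.265 at [ 0.2153 -0.613   0.2359] psi 19.4 t 0.2
```

Call:
send_rows:
  steps:
    - {"turn":-0.93,"tz":0.1,"grip":0.5}
    - {"turn":-0.93,"tz":0.1,"grip":0.5}
    - {"turn":-0.93,"tz":0.1,"grip":0.5}
    - {"turn":-0.93,"tz":0.1,"grip":0.5}
    - {"turn":-0.93,"tz":0.1,"grip":0.5}
    - {"turn":-0.93,"tz":0.1,"grip":0.5}
    - {"turn":-0.93,"tz":0.1,"grip":0.5}
    - {"turn":-0.93,"tz":0.1,"grip":0.5}
    - {"turn":-0.93,"tz":0.1,"grip":0.5}
    - {"turn":-0.93,"tz":0.1,"grip":0.5}

```text
validation failed for argument at $.st...
```

```bash
python3 -c "
from h import *
go(.426,-.302,.16,93.7)"
```

```text
turn -9.29  tx 4.946 ty 3.839 tz 1.265 at [ 0.2153 -0.613   0.2359] psi 19.4 t 0.2
```

Call:
send_rows:
  steps:
    - {"tx":0,"ty":0,"tz":0.1,"turn":-0.93,"grip":0.5}
    - {"tx":0,"ty":0,"tz":0.1,"turn":-0.93,"grip":0.5}
    - {"tx":0,"ty":0,"tz":0.1,"turn":-0.93,"grip":0.5}
    - {"tx":0,"ty":0,"tz":0.1,"turn":-0.93,"grip":0.5}
    - {"tx":0,"ty":0,"tz":0.1,"turn":-0.93,"grip":0.5}
    - {"tx":0,"ty":0,"tz":0.1,"turn":-0.93,"grip":0.5}
    - {"tx":0,"ty":0,"tz":0.1,"turn":-0.93,"grip":0.5}
    - {"tx":0,"ty":0,"tz":0.1,"turn":-0.93,"grip":0.5}
    - {"tx":0,"ty":0,"tz":0.1,"turn":-0.93,"grip":0.5}
    - {"tx":0,"ty":0,"tz":0.1,"turn":-0.93,"grip":0.5}
  newtons: 30

```text
time: 1.45
position: [0.2153, -0.6131, 0.1761]
tool_rot: [-2.142, -2.297, -0.0]
ft_force: [-0.6, -0.3, -0.1]
grip_width: 0.498
grip_force: 0.0
```

```bash
python3 -c "
from h import *
go(.426,-.302,.16,93.7)"
```

```text
turn 0.04  tx 4.948 ty 3.840 tz 0.268 at [ 0.2153 -0.6131  0.1761] psi 94.0 t 1.4
```

Call:
send_rows:
  steps:
    - {"tx":0.55,"ty":0.427,"tz":0.02,"turn":0,"grip":0.4}
    - {"tx":0.55,"ty":0.427,"tz":0.02,"turn":0,"grip":0.4}
    - {"tx":0.55,"ty":0.427,"tz":0.02,"turn":0,"grip":0.4}
    - {"tx":0.55,"ty":0.427,"tz":0.02,"turn":0,"grip":0.4}
    - {"tx":0.55,"ty":0.427,"tz":0.02,"turn":0,"grip":0.4}
    - {"tx":0.55,"ty":0.427,"tz":0.02,"turn":0,"grip":0.4}
    - {"tx":0.55,"ty":0.427,"tz":0.02,"turn":0,"grip":0.4}
    - {"tx":0.55,"ty":0.427,"tz":0.02,"turn":0,"grip":0.4}
    - {"tx":0.55,"ty":0.427,"tz":0.02,"turn":0,"grip":0.4}
    - {"tx":0,"ty":0,"tz":0,"turn":0,"grip":0.4}

```text
time: 2.7
position: [0.4282, -0.2981, 0.1659]
tool_rot: [-2.14, -2.3, -0.002]
ft_force: [0.3, -0.4, -1.1]
grip_width: 0.4
grip_force: 0.0
```

```bash
python3 - <<'E'
from h import *
go(.426,-.302,.097,93.7)
im,K,T=grab("side"); cv2.imwrite("pics/s1.png",cv2.resize(im[200:400,180:400],None,fx=3,fy=3))
# where handle is expected in side view
for y in(-.252,-.352): print(proj(K,T,[.426+(-.302-y)*.065,y,.0985]))
E
```

```text
turn 0.06  tx -0.062 ty -0.041 tz 1.148 at [ 0.4282 -0.2981  0.1659] psi 94.1 t 2.7
[254.5987678  282.78773029]
[254.34615743 333.11945374]
```

View pics/s1.png

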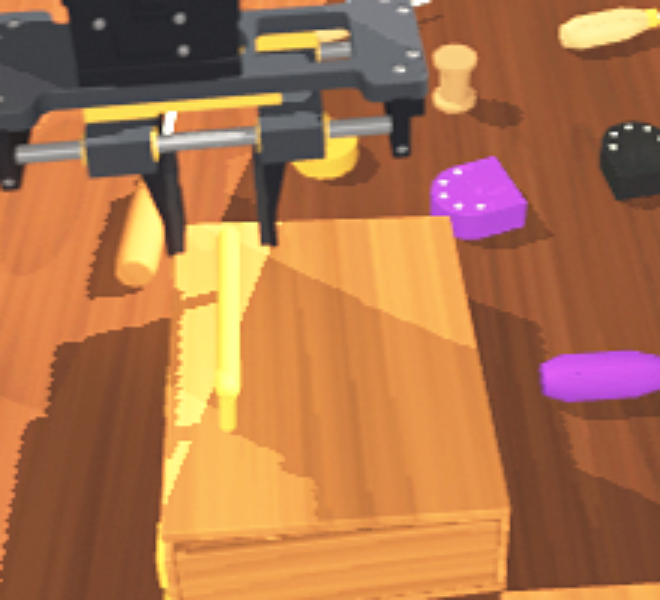

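Call:
send_rows:
  steps:
    - {"tx":0,"ty":0,"tz":0.4,"turn":0,"grip":0.4}
    - {"tx":0,"ty":0,"tz":0.4,"turn":0,"grip":0.4}
    - {"tx":0,"ty":0,"tz":0.35,"turn":0,"grip":0.4}
    - {"tx":0,"ty":0,"tz":0,"turn":0,"grip":0.25}
    - {"tx":0,"ty":0,"tz":0,"turn":0,"grip":0.0}
    - {"tx":0,"ty":0,"tz":0,"turn":0,"grip":0.0}
    - {"tx":0,"ty":0,"tz":0,"turn":0,"grip":0.0}
    - {"tx":0,"ty":0,"tz":0,"turn":0,"grip":0.0}
  newtons: 30

```text
time: 3.75
position: [0.4282, -0.3026, 0.098]
tool_rot: [2.144, 2.29, 0.002]
ft_force: [4.7, -1.5, -1.9]
grip_width: 0.108
grip_force: 29.6
```

```bash
python3 - <<'E'
from h import *
p,q,s=pose(); print(p,q,s['ft_force'],s['grip_width'])
# arc in tool units: ty = along +x of case (approx), tz down
R=.130;h=.043
th=np.radians([0,4,9,15,22,30,38,46,54,62,70,78,86,94,100.3])
x=R-R*np.cos(th)+h*np.sin(th); z=R*np.sin(th)+h*np.cos(th)-h
print(np.c_[np.degrees(th)[1:],np.diff(x)/.06,-np.diff(z)/.06].round(3).tolist(), x[-1],z[-1])
E
```

```text
[ 0.42816859 -0.30257261  0.09797407] 93.77463774992911 [ 4.73236137 -1.5452522  -1.94652324] 0.10805763690903755
[[4.0, 0.055, -0.149], [9.0, 0.084, -0.181], [15.0, 0.121, -0.206], [22.0, 0.167, -0.223], [30.0, 0.222, -0.228], [38.0, 0.252, -0.195], [46.0, 0.277, -0.158], [54.0, 0.296, -0.118], [62.0, 0.309, -0.075], [70.0, 0.317, -0.032], [78.0, 0.318, 0.013], [86.0, 0.313, 0.057], [94.0, 0.302, 0.1], [100.3, 0.226, 0.108]] 0.19555134459626772 0.0772165596813574
```

Call:
send_rows:
  steps:
    - {"tx":0,"ty":0.055,"tz":-0.149,"turn":0,"grip":0}
    - {"tx":0,"ty":0.084,"tz":-0.181,"turn":0,"grip":0}
    - {"tx":0,"ty":0.121,"tz":-0.206,"turn":0,"grip":0}
    - {"tx":0,"ty":0.167,"tz":-0.223,"turn":0,"grip":0}
    - {"tx":0,"ty":0.222,"tz":-0.228,"turn":0,"grip":0}

```text
time: 4.38
position: [0.4711, -0.2994, 0.1536]
tool_rot: [2.138, 2.287, 0.012]
ft_force: [28.0, -10.1, -39.9]
grip_width: 0.108
grip_force: 32.3
```

Call:
send_rows:
  steps:
    - {"tx":0,"ty":0.3,"tz":-0.12,"turn":0,"grip":0}
    - {"tx":0,"ty":0.3,"tz":-0.14,"turn":0,"grip":0}
    - {"tx":0,"ty":0,"tz":0,"turn":0,"grip":0}

```text
time: 4.75
position: [0.5012, -0.2974, 0.17]
tool_rot: [-2.147, -2.294, 0.001]
ft_force: [4.5, -3.0, -12.2]
grip_width: 0.103
grip_force: 30.5
```

Call:
send_rows:
  steps:
    - {"tx":0,"ty":0.29,"tz":-0.12,"turn":0,"grip":0}
    - {"tx":0,"ty":0.31,"tz":-0.08,"turn":0,"grip":0}
    - {"tx":0,"ty":0.32,"tz":-0.03,"turn":0,"grip":0}
    - {"tx":0,"ty":0,"tz":0,"turn":0,"grip":0}

```text
time: 5.25
position: [0.5541, -0.294, 0.1825]
tool_rot: [-2.145, -2.29, 0.004]
ft_force: [-0.6, -3.5, -14.2]
grip_width: 0.106
grip_force: 30.6
```

```bash
python3 - <<'E'
from h import *
im,K,T=grab("side"); cv2.imwrite("pics/s2.png",cv2.resize(im[100:400,150:450],None,fx=2,fy=2))
E
```

```text
(no output)
```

View pics/s2.png

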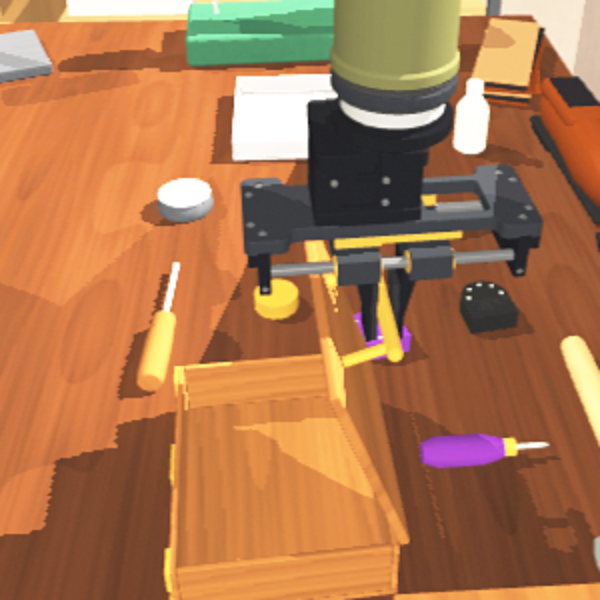

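The lid is well up, at about 70°, with the bar still held at crop (395,320). Continuing to the stop.

Call:
send_rows:
  steps:
    - {"tx":0,"ty":0.3,"tz":0.01,"turn":0,"grip":0}
    - {"tx":0,"ty":0.3,"tz":0.05,"turn":0,"grip":0}
    - {"tx":0,"ty":0.28,"tz":0.08,"turn":0,"grip":0}
    - {"tx":0,"ty":0.15,"tz":0.06,"turn":0,"grip":0}
    - {"tx":0,"ty":0,"tz":0,"turn":0,"grip":0}

```text
time: 5.92
position: [0.6141, -0.2901, 0.1711]
tool_rot: [-2.145, -2.287, 0.007]
ft_force: [-4.7, -2.3, -11.0]
grip_width: 0.114
grip_force: 30.7
```

Call:
send_rows:
  steps:
    - {"tx":0,"ty":0.12,"tz":0.04,"turn":0,"grip":0}
    - {"tx":0,"ty":0.1,"tz":0.04,"turn":0,"grip":0}
    - {"tx":0,"ty":0,"tz":0,"turn":0,"grip":0}

```text
time: 6.3
position: [0.6203, -0.2898, 0.1677]
tool_rot: [-2.14, -2.277, 0.023]
ft_force: [-25.0, 1.3, 3.8]
grip_width: 0.11
grip_force: 29.6
```

Call:
send_rows:
  steps:
    - {"tx":0,"ty":0.12,"tz":0.02,"turn":0,"grip":0}
    - {"tx":0,"ty":0,"tz":0,"turn":0,"grip":0}

```text
time: 6.55
position: [0.6206, -0.2899, 0.1674]
tool_rot: [-2.134, -2.266, 0.038]
ft_force: [-44.0, 4.9, 17.4]
grip_width: 0.113
grip_force: 28.5
```

Call:
send_rows:
  steps:
    - {"tx":0,"ty":-0.12,"tz":-0.02,"turn":0,"grip":0}
    - {"tx":0,"ty":-0.1,"tz":-0.02,"turn":0,"grip":0}
    - {"tx":0,"ty":0,"tz":0,"turn":0,"grip":0.2}
    - {"tx":0,"ty":0,"tz":0,"turn":0,"grip":0.2}
    - {"tx":0,"ty":0,"tz":-0.25,"turn":0,"grip":0.2}
    - {"tx":0,"ty":0,"tz":-0.4,"turn":0,"grip":0.2}
    - {"tx":0,"ty":0,"tz":-0.5,"turn":0,"grip":0.2}
    - {"tx":0,"ty":0,"tz":-0.8,"turn":0,"grip":0.2}
    - {"tx":0,"ty":0,"tz":0,"turn":0,"grip":0.5}

```text
time: 7.68
position: [0.6287, -0.2881, 0.2957]
tool_rot: [2.137, 2.285, 0.011]
ft_force: [0.5, -0.8, 0.8]
grip_width: 0.257
grip_force: 0.0
```

```bash
python3 - <<'E'
from h import *
go(.692,.070,.2,15.6)
im,K,T=grab("side"); cv2.imwrite("pics/s3.png",cv2.resize(im[100:400,150:450],None,fx=2,fy=2))
E
```

```text
turn 9.78  tx 2.621 ty -5.465 tz 1.596 at [ 0.6287 -0.2881  0.2957] psi 93.8 t 7.7
```

View pics/s3.png

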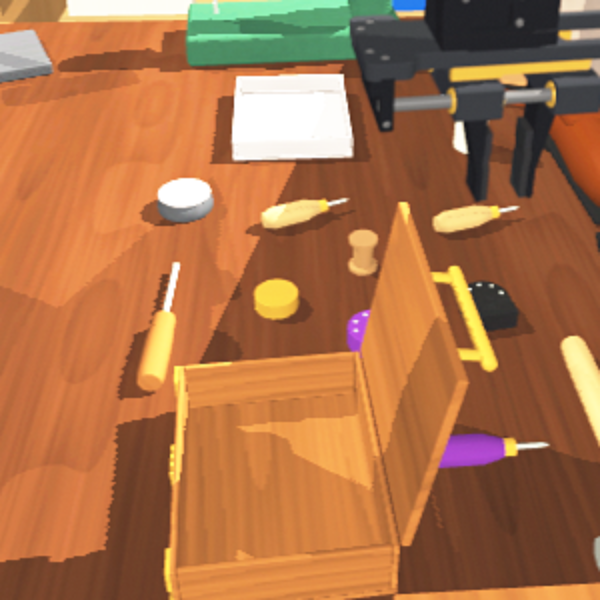

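The lid leans back past vertical, resting on its stop, and everything else is undisturbed. Next is the far awl.

Call:
send_rows:
  steps:
    - {"tx":0,"ty":0,"tz":0,"turn":0.98,"grip":0.6}
    - {"tx":0,"ty":0,"tz":0,"turn":0.98,"grip":0.6}
    - {"tx":0,"ty":0,"tz":0,"turn":0.98,"grip":0.6}
    - {"tx":0,"ty":0,"tz":0,"turn":0.98,"grip":0.6}
    - {"tx":0,"ty":0,"tz":0,"turn":0.98,"grip":0.6}
    - {"tx":0,"ty":0,"tz":0,"turn":0.98,"grip":0.6}
    - {"tx":0,"ty":0,"tz":0,"turn":0.98,"grip":0.6}
    - {"tx":0,"ty":0,"tz":0,"turn":0.98,"grip":0.6}
    - {"tx":0,"ty":0,"tz":0,"turn":0.98,"grip":0.6}
    - {"tx":0,"ty":0,"tz":0,"turn":0.96,"grip":0.6}

```text
time: 8.98
position: [0.6253, -0.2881, 0.2871]
tool_rot: [-3.113, -0.419, -0.003]
ft_force: [0.3, 0.7, 0.2]
grip_width: 0.6
grip_force: 0.0
```

Call:
send_rows:
  steps:
    - {"tx":0.29,"ty":-0.607,"tz":0.15,"turn":0,"grip":0.6}
    - {"tx":0.29,"ty":-0.607,"tz":0.15,"turn":0,"grip":0.6}
    - {"tx":0.29,"ty":-0.607,"tz":0.15,"turn":0,"grip":0.6}
    - {"tx":0.29,"ty":-0.607,"tz":0.15,"turn":0,"grip":0.6}
    - {"tx":0.29,"ty":-0.607,"tz":0.15,"turn":0,"grip":0.6}
    - {"tx":0.29,"ty":-0.607,"tz":0.15,"turn":0,"grip":0.6}
    - {"tx":0.29,"ty":-0.607,"tz":0.15,"turn":0,"grip":0.6}
    - {"tx":0.29,"ty":-0.607,"tz":0.15,"turn":0,"grip":0.6}
    - {"tx":0.29,"ty":-0.607,"tz":0.15,"turn":0,"grip":0.6}
    - {"tx":0,"ty":0,"tz":0,"turn":0,"grip":0.6}

```text
time: 10.22
position: [0.6871, 0.0757, 0.205]
tool_rot: [-3.107, -0.436, 0.001]
ft_force: [-0.3, 0.9, 0.0]
grip_width: 0.601
grip_force: 0.0
```

```bash
python3 - <<'E'
from h import *
go(.692,.070,.016,15.6)
im,K,T=grab("side")
hsv=cv2.cvtColor(im,cv2.COLOR_BGR2HSV)
# check awls in the side view: centroids of handle
for n,bx,z in (("A",(360,195,415,222),.0125),("B",(275,192,330,220),.0125)):
    m=np.zeros(im.shape[:2],np.uint8); x0,y0,x1,y1=bx; m[y0:y1,x0:x1]=cv2.inRange(hsv,(10,20,170),(35,160,255))[y0:y1,x0:x1]
    nn,l,s,_=cv2.connectedComponentsWithStats(m); i=1+np.argmax(s[1:,4]); p=np.argwhere(l==i)[:,::-1].astype(float)
    w=np.array([ray(K,T,*q,z)[:2] for q in p]); c=w.mean(0); d=np.linalg.svd(w-c,full_matrices=False)[2][0]; d*=np.sign(d[0]); t=(w-c)@d
    print(n,len(p),c,c+t.min()*d,c+t.max()*d,np.degrees(np.arctan2(d[1],d[0])),p.min(0),p.max(0))
E
```

```text
turn 0.05  tx 0.052 ty 0.114 tz 3.150 at [0.6871 0.0757 0.205 ] psi 16.0 t 10.2
A 312 [0.69393562 0.06941795] [0.6546695 0.0528513] [0.74146621 0.08947144] 22.87521912618417 [366. 202.] [400. 215.]
B 314 [0.48854505 0.08997666] [0.45180838 0.0708123 ] [0.52981685 0.11150685] 27.549626481144166 [280. 200.] [311. 213.]
```

Call:
send_rows:
  steps:
    - {"tx":0.05,"ty":0.11,"tz":0.5,"turn":0,"grip":0.6}
    - {"tx":0,"ty":0,"tz":0.6,"turn":0,"grip":0.6}
    - {"tx":0,"ty":0,"tz":0.7,"turn":0,"grip":0.6}
    - {"tx":0,"ty":0,"tz":0.6,"turn":0,"grip":0.6}
    - {"tx":0,"ty":0,"tz":0.5,"turn":0,"grip":0.6}
    - {"tx":0,"ty":0,"tz":0.22,"turn":0,"grip":0.6}
    - {"tx":0,"ty":0,"tz":0,"turn":0,"grip":0.6}
    - {"tx":0,"ty":0,"tz":0,"turn":0,"grip":0.2}
    - {"tx":0,"ty":0,"tz":0,"turn":0,"grip":0.1}
    - {"tx":0,"ty":0,"tz":0,"turn":0,"grip":0.1}
    - {"tx":0,"ty":0,"tz":0,"turn":0,"grip":0.1}
  newtons: 20

```text
time: 11.65
position: [0.693, 0.0637, 0.0193]
tool_rot: [-3.113, -0.424, -0.002]
ft_force: [-0.3, 1.3, 2.2]
grip_width: 0.287
grip_force: 20.0
```

Call:
send_rows:
  steps:
    - {"tx":0,"ty":0,"tz":-0.3,"turn":0,"grip":0.1}
    - {"tx":0,"ty":0,"tz":-0.6,"turn":0,"grip":0.1}
    - {"tx":0,"ty":0,"tz":-0.7,"turn":0.5,"grip":0.1}
    - {"tx":0,"ty":0,"tz":-0.6,"turn":0.5,"grip":0.1}
    - {"tx":0,"ty":0,"tz":0,"turn":0.5,"grip":0.1}
    - {"tx":0,"ty":0,"tz":0,"turn":0,"grip":0.1}

```text
time: 12.4
position: [0.6929, 0.0634, 0.1521]
tool_rot: [3.14, 0.098, 0.003]
ft_force: [-0.5, -0.5, -0.5]
grip_width: 0.28
grip_force: 20.0
```

```bash
python3 - <<'E'
from h import *
go(.464,.064,.15,3.7)
go(.464,-.345,.15,3.7)
E
```

```text
turn -0.02  tx -3.806 ty -0.255 tz 0.035 at [0.6929 0.0634 0.1521] psi 3.6 t 12.4
turn -0.02  tx -4.246 ty 6.547 tz 0.035 at [0.6929 0.0634 0.1521] psi 3.6 t 12.4
```

Call:
send_rows:
  steps:
    - {"tx":-0.6,"ty":0,"tz":0,"turn":0,"grip":0.1}
    - {"tx":-0.85,"ty":0,"tz":0,"turn":0,"grip":0.1}
    - {"tx":-0.9,"ty":0,"tz":0,"turn":0,"grip":0.1}
    - {"tx":-0.9,"ty":0,"tz":0,"turn":0,"grip":0.1}
    - {"tx":-0.6,"ty":0.4,"tz":0,"turn":0,"grip":0.1}
    - {"tx":-0.1,"ty":0.9,"tz":0,"turn":0,"grip":0.1}
    - {"tx":-0.1,"ty":0.95,"tz":0,"turn":0,"grip":0.1}
    - {"tx":-0.1,"ty":0.95,"tz":0,"turn":0,"grip":0.1}
    - {"tx":-0.1,"ty":0.95,"tz":0,"turn":0,"grip":0.1}
    - {"tx":0,"ty":0.95,"tz":0,"turn":0,"grip":0.1}
    - {"tx":0,"ty":0.9,"tz":0,"turn":0,"grip":0.1}
    - {"tx":0,"ty":0.5,"tz":0,"turn":0,"grip":0.1}

```text
time: 13.9
position: [0.4607, -0.3447, 0.1502]
tool_rot: [3.14, 0.093, -0.002]
ft_force: [-0.2, 0.5, 0.1]
grip_width: 0.282
grip_force: 20.0
```

Call:
send_rows:
  steps:
    - {"tx":0,"ty":0,"tz":0,"turn":0,"grip":0.1}
    - {"tx":0,"ty":0,"tz":0,"turn":0,"grip":0.1}

```text
time: 14.15
position: [0.462, -0.3402, 0.1501]
tool_rot: [-3.139, -0.099, 0.001]
ft_force: [-0.1, 0.1, -0.8]
grip_width: 0.284
grip_force: 20.0
```

```bash
python3 - <<'E'
from h import *
go(.464,-.345,.028,3.7)
im,K,T=grab("side"); cv2.imwrite("pics/s4.png",cv2.resize(im[150:400,150:450],None,fx=2,fy=2))
E
```

```text
turn -0.01  tx 0.028 ty 0.082 tz 2.036 at [ 0.462  -0.3402  0.1501] psi 3.6 t 14.2
```

View pics/s4.png

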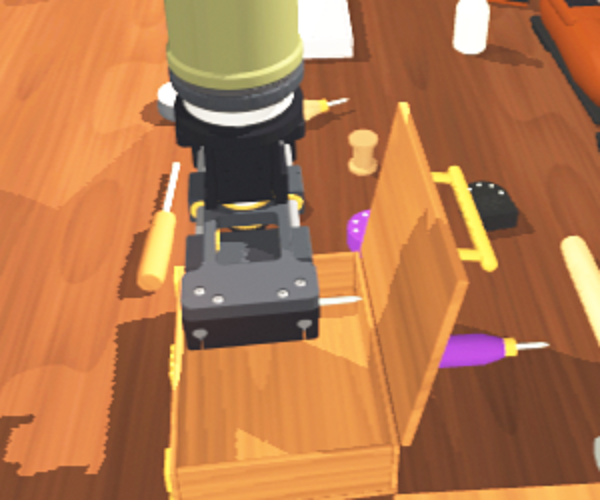

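The awl hangs straight, spike towards the hinge at crop (340,299), and clear of the lid. Lowering it now.

Call:
send_rows:
  steps:
    - {"tx":0,"ty":0.06,"tz":0.5,"turn":0,"grip":0.1}
    - {"tx":0,"ty":0,"tz":0.6,"turn":0,"grip":0.1}
    - {"tx":0,"ty":0,"tz":0.5,"turn":0,"grip":0.1}
    - {"tx":0,"ty":0,"tz":0.3,"turn":0,"grip":0.1}
    - {"tx":0,"ty":0,"tz":0.16,"turn":0,"grip":0.1}
    - {"tx":0,"ty":0,"tz":0,"turn":0,"grip":0.1}
    - {"tx":0,"ty":0,"tz":0,"turn":0,"grip":0.45}
    - {"tx":0,"ty":0,"tz":0,"turn":0,"grip":0.5}
    - {"tx":0,"ty":0,"tz":-0.4,"turn":0,"grip":0.5}
    - {"tx":0,"ty":0,"tz":-0.8,"turn":0,"grip":0.5}
    - {"tx":0,"ty":0,"tz":-0.8,"turn":0,"grip":0.6}

```text
time: 15.58
position: [0.4622, -0.3451, 0.1488]
tool_rot: [3.14, 0.096, 0.001]
ft_force: [0.1, -0.4, -0.7]
grip_width: 0.548
grip_force: 0.0
```

```bash
python3 - <<'E'
from h import *
go(.461,.091,.15,3.7)
go(.489,.0905,.018,20.5)
E
```

```text
turn -0.02  tx 0.449 ty -7.255 tz -0.021 at [ 0.4622 -0.3451  0.1488] psi 3.5 t 15.6
turn -2.12  tx 2.961 ty -6.644 tz 2.179 at [ 0.4622 -0.3451  0.1488] psi 3.5 t 15.6
```

Call:
send_rows:
  steps:
    - {"tx":0.05,"ty":-0.7,"tz":0,"turn":0,"grip":0.6}
    - {"tx":0.05,"ty":-0.95,"tz":0,"turn":0,"grip":0.6}
    - {"tx":0.05,"ty":-0.95,"tz":0,"turn":0,"grip":0.6}
    - {"tx":0.05,"ty":-0.95,"tz":0,"turn":0,"grip":0.6}
    - {"tx":0.1,"ty":-0.95,"tz":0,"turn":0,"grip":0.6}
    - {"tx":0.1,"ty":-0.95,"tz":0,"turn":0,"grip":0.6}
    - {"tx":0.1,"ty":-0.95,"tz":0,"turn":0,"grip":0.6}
    - {"tx":0.1,"ty":-0.8,"tz":0,"turn":0,"grip":0.6}
    - {"tx":0.1,"ty":0,"tz":0,"turn":-0.7,"grip":0.6}
    - {"tx":0,"ty":0,"tz":0,"turn":-0.7,"grip":0.6}
    - {"tx":0,"ty":0,"tz":0,"turn":-0.7,"grip":0.6}
    - {"tx":0,"ty":0,"tz":0,"turn":0,"grip":0.6}

```text
time: 17.08
position: [0.4779, 0.0887, 0.1475]
tool_rot: [3.092, 0.552, 0.002]
ft_force: [0.4, 0.1, -0.1]
grip_width: 0.597
grip_force: 0.0
```

```bash
python3 - <<'E'
from h import *
go(.489,.0905,.019,20.5)
E
```

```text
turn -0.03  tx 0.184 ty 0.036 tz 2.142 at [0.4779 0.0887 0.1475] psi 20.3 t 17.1
```

Call:
send_rows:
  steps:
    - {"tx":0.18,"ty":0.03,"tz":0.4,"turn":0,"grip":0.6}
    - {"tx":0,"ty":0,"tz":0.6,"turn":0,"grip":0.6}
    - {"tx":0,"ty":0,"tz":0.6,"turn":0,"grip":0.6}
    - {"tx":0,"ty":0,"tz":0.4,"turn":0,"grip":0.6}
    - {"tx":0,"ty":0,"tz":0.13,"turn":0,"grip":0.6}
    - {"tx":0,"ty":0,"tz":0,"turn":0,"grip":0.6}
    - {"tx":0,"ty":0,"tz":0,"turn":0,"grip":0.2}
    - {"tx":0,"ty":0,"tz":0,"turn":0,"grip":0.1}
    - {"tx":0,"ty":0,"tz":0,"turn":0,"grip":0.1}
    - {"tx":0,"ty":0,"tz":0,"turn":0,"grip":0.1}
  newtons: 20

```text
time: 18.32
position: [0.4888, 0.0905, 0.0196]
tool_rot: [3.092, 0.554, 0.001]
ft_force: [0.1, -0.8, 1.6]
grip_width: 0.286
grip_force: 20.0
```

Call:
send_rows:
  steps:
    - {"tx":0,"ty":0,"tz":-0.3,"turn":0,"grip":0.1}
    - {"tx":0,"ty":0,"tz":-0.6,"turn":0,"grip":0.1}
    - {"tx":0,"ty":0,"tz":-0.7,"turn":0.7,"grip":0.1}
    - {"tx":0,"ty":0,"tz":-0.5,"turn":0.7,"grip":0.1}
    - {"tx":0,"ty":0,"tz":0,"turn":0.7,"grip":0.1}
    - {"tx":0,"ty":0,"tz":0,"turn":0,"grip":0.1}

```text
time: 19.08
position: [0.4886, 0.0909, 0.1464]
tool_rot: [3.14, 0.098, 0.003]
ft_force: [0.5, -0.2, -0.3]
grip_width: 0.277
grip_force: 20.0
```

```bash
python3 - <<'E'
from h import *
go(.458,-.255,.15,3.7)
E
```

```text
turn -0.01  tx -0.881 ty 5.720 tz -0.060 at [0.4886 0.0909 0.1464] psi 3.6 t 19.1
```

Call:
send_rows:
  steps:
    - {"tx":-0.4,"ty":0.4,"tz":0,"turn":0,"grip":0.1}
    - {"tx":-0.4,"ty":0.8,"tz":0,"turn":0,"grip":0.1}
    - {"tx":-0.08,"ty":0.9,"tz":0,"turn":0,"grip":0.1}
    - {"tx":0,"ty":0.95,"tz":0,"turn":0,"grip":0.1}
    - {"tx":0,"ty":0.95,"tz":0,"turn":0,"grip":0.1}
    - {"tx":0,"ty":0.9,"tz":0,"turn":0,"grip":0.1}
    - {"tx":0,"ty":0.6,"tz":0,"turn":0,"grip":0.1}
    - {"tx":0,"ty":0.22,"tz":0,"turn":0,"grip":0.1}
    - {"tx":0,"ty":0,"tz":0,"turn":0,"grip":0.1}
    - {"tx":0,"ty":0,"tz":0,"turn":0,"grip":0.1}

```text
time: 20.32
position: [0.4571, -0.2529, 0.145]
tool_rot: [-3.139, -0.101, 0.0]
ft_force: [0.3, -0.6, -0.9]
grip_width: 0.283
grip_force: 20.0
```

```bash
python3 - <<'E'
from h import *
go(.458,-.255,.0265,3.7)
im,K,T=grab("side"); cv2.imwrite("pics/s5.png",cv2.resize(im[150:400,150:450],None,fx=2,fy=2))
E
```

```text
turn -0.00  tx 0.013 ty 0.036 tz 1.976 at [ 0.4571 -0.2529  0.145 ] psi 3.7 t 20.3
```

View pics/s5.png

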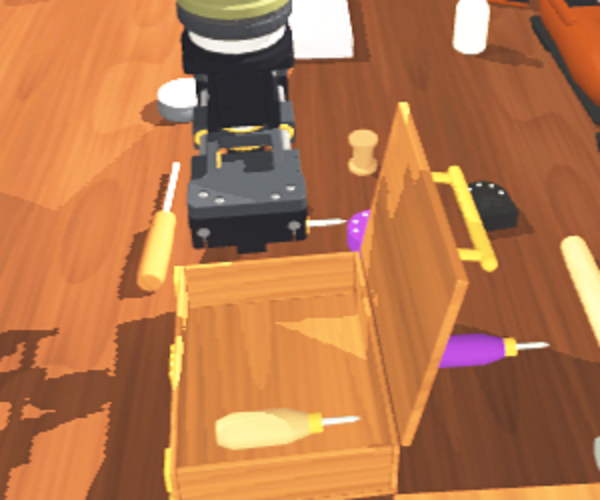

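The first awl lies flat in the case at crop (270,427). Lowering the second one on the far side.

Call:
send_rows:
  steps:
    - {"tx":0,"ty":0.1,"tz":0.5,"turn":0,"grip":0.1}
    - {"tx":0,"ty":0,"tz":0.6,"turn":0,"grip":0.1}
    - {"tx":0,"ty":0,"tz":0.45,"turn":0,"grip":0.1}
    - {"tx":0,"ty":0,"tz":0.27,"turn":0,"grip":0.1}
    - {"tx":0,"ty":0,"tz":0.16,"turn":0,"grip":0.1}
    - {"tx":0,"ty":0,"tz":0,"turn":0,"grip":0.1}
    - {"tx":0,"ty":0,"tz":0,"turn":0,"grip":0.4}
    - {"tx":0,"ty":0,"tz":0,"turn":0,"grip":0.45}
    - {"tx":0,"ty":0,"tz":-0.4,"turn":0,"grip":0.45}
    - {"tx":0,"ty":0,"tz":-0.8,"turn":0,"grip":0.45}
    - {"tx":0,"ty":0,"tz":-0.8,"turn":0,"grip":0.75}

```text
time: 21.75
position: [0.4571, -0.2611, 0.1481]
tool_rot: [3.14, 0.096, 0.001]
ft_force: [0.8, -0.8, -0.3]
grip_width: 0.504
grip_force: 0.0
```

```bash
python3 - <<'E'
from h import *
go(.460,0.0,.2,3.7)
go(.687,-.096,.2,99)
E
```

```text
turn -0.02  tx 0.330 ty -4.340 tz -0.865 at [ 0.4571 -0.2611  0.1481] psi 3.5 t 21.8
turn -11.94  tx 2.119 ty 4.216 tz -0.865 at [ 0.4571 -0.2611  0.1481] psi 3.5 t 21.8
```

Call:
send_rows:
  steps:
    - {"tx":0,"ty":-0.7,"tz":-0.2,"turn":0,"grip":0.75}
    - {"tx":0,"ty":-0.95,"tz":-0.2,"turn":0,"grip":0.75}
    - {"tx":0,"ty":-0.95,"tz":-0.2,"turn":0,"grip":0.75}
    - {"tx":0.1,"ty":-0.95,"tz":-0.2,"turn":0,"grip":0.75}
    - {"tx":0.2,"ty":-0.75,"tz":0,"turn":0,"grip":0.75}
    - {"tx":0,"ty":0,"tz":0,"turn":-1,"grip":0.75}
    - {"tx":0,"ty":0,"tz":0,"turn":-1,"grip":0.75}
    - {"tx":0,"ty":0,"tz":0,"turn":-1,"grip":0.75}
    - {"tx":0,"ty":0,"tz":0,"turn":-1,"grip":0.75}
    - {"tx":0,"ty":0,"tz":0,"turn":-1,"grip":0.75}
    - {"tx":0,"ty":0,"tz":0,"turn":-1,"grip":0.75}
    - {"tx":0,"ty":0,"tz":0,"turn":-1,"grip":0.75}

```text
time: 23.25
position: [0.4594, -0.0025, 0.195]
tool_rot: [2.723, 1.565, 0.001]
ft_force: [-0.2, 0.1, 0.5]
grip_width: 0.747
grip_force: 0.0
```

Call:
send_rows:
  steps:
    - {"tx":0,"ty":0,"tz":0,"turn":-1,"grip":0.75}
    - {"tx":0,"ty":0,"tz":0,"turn":-1,"grip":0.75}
    - {"tx":0,"ty":0,"tz":0,"turn":-1,"grip":0.75}
    - {"tx":0,"ty":0,"tz":0,"turn":-1,"grip":0.75}
    - {"tx":0,"ty":0,"tz":0,"turn":-0.94,"grip":0.75}
    - {"tx":0,"ty":0,"tz":0,"turn":0,"grip":0.75}

```text
time: 24.0
position: [0.4594, -0.0025, 0.1949]
tool_rot: [2.041, 2.387, 0.001]
ft_force: [0.5, -0.2, 0.8]
grip_width: 0.752
grip_force: 0.0
```

```bash
python3 - <<'E'
from h import *
go(.687,-.096,.15,99)
im,K,T=grab("side"); 
# heel: black blob in side, base/top outlines
g=cv2.inRange(im,(0,0,0),(75,75,75)); n,l,s,c=cv2.connectedComponentsWithStats(g)
for i in range(1,n):
    if s[i,4]>150 and 360<c[i][0]<430 and 220<c[i][1]<280: 
        print(s[i],c[i],ray(K,T,*c[i],.015))
        cv2.imwrite("pics/s6.png",cv2.resize(im[150:350,200:460],None,fx=3,fy=3))
        b,_,_=0,0,0
im,K,T=grab("top"); hsv=cv2.cvtColor(im,cv2.COLOR_BGR2HSV)
print(im[150:160,349])
E
```

```text
turn -0.01  tx -2.133 ty 3.502 tz 0.748 at [ 0.4594 -0.0025  0.1949] psi 99.0 t 24.0
[384 241  25  25 399] [396.85964912 253.12030075] [ 0.69606227 -0.0960488   0.015     ]
[[48 52 57]
 [52 52 55]
 [53 54 56]
 [58 59 62]
 [55 56 57]
 [50 52 56]
 [52 52 51]
 [49 49 50]
 [52 52 55]
 [61 65 67]]
```

View pics/s6.png

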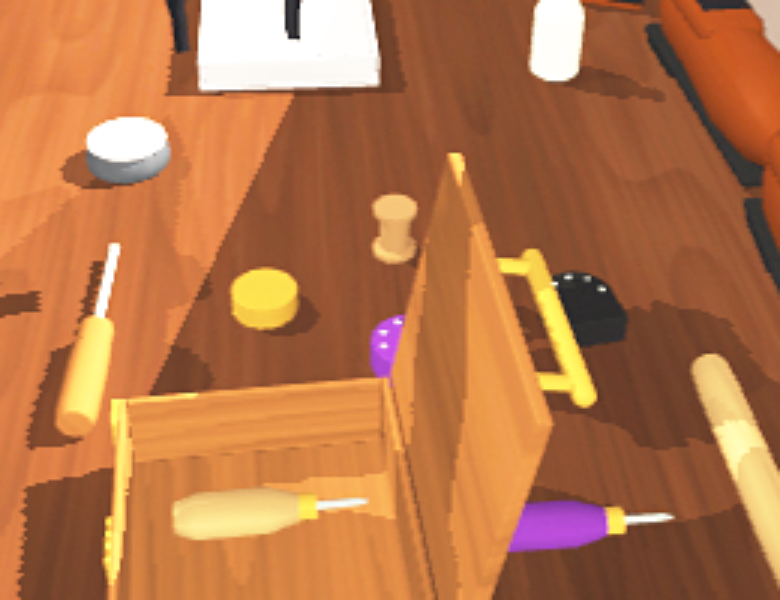

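Call:
send_rows:
  steps:
    - {"tx":-0.2,"ty":0.45,"tz":0,"turn":0,"grip":0.85}
    - {"tx":-0.45,"ty":0.75,"tz":0,"turn":0,"grip":0.85}
    - {"tx":-0.5,"ty":0.8,"tz":0,"turn":0,"grip":0.85}
    - {"tx":-0.5,"ty":0.75,"tz":0.3,"turn":0,"grip":0.85}
    - {"tx":-0.48,"ty":0.75,"tz":0.45,"turn":0,"grip":0.85}
    - {"tx":0,"ty":0,"tz":0.3,"turn":0,"grip":0.85}
    - {"tx":0,"ty":0,"tz":0,"turn":0,"grip":0.85}

```text
time: 24.98
position: [0.6849, -0.095, 0.1288]
tool_rot: [-2.037, -2.385, 0.004]
ft_force: [-0.5, 0.4, -0.7]
grip_width: 0.851
grip_force: 0.0
```

```bash
python3 - <<'E'
from h import *
go(.687,-.096,.018,99)
im,K,T=grab("side"); cv2.imwrite("pics/s7.png",cv2.resize(im[130:330,320:520],None,fx=3,fy=3))
E
```

```text
turn -0.00  tx -0.022 ty 0.032 tz 1.847 at [ 0.6849 -0.095   0.1288] psi 99.0 t 25.0
```

View pics/s7.png

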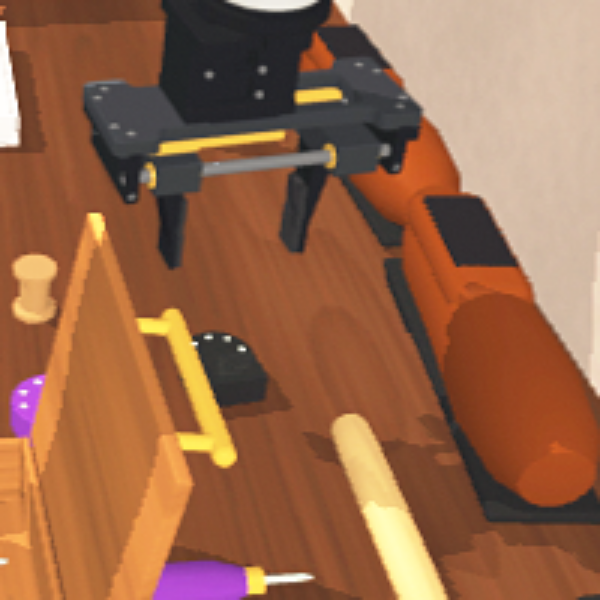

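The jaws (crop x 172 and 293) straddle the heel (about 200–265), so I'm going down on it.

Call:
send_rows:
  steps:
    - {"tx":-0.02,"ty":0.03,"tz":0.4,"turn":0,"grip":0.85}
    - {"tx":0,"ty":0,"tz":0.5,"turn":0,"grip":0.85}
    - {"tx":0,"ty":0,"tz":0.45,"turn":0,"grip":0.85}
    - {"tx":0,"ty":0,"tz":0.3,"turn":0,"grip":0.85}
    - {"tx":0,"ty":0,"tz":0.18,"turn":0,"grip":0.85}
    - {"tx":0,"ty":0,"tz":0,"turn":0,"grip":0.85}
    - {"tx":0,"ty":0,"tz":0,"turn":0,"grip":0.5}
    - {"tx":0,"ty":0,"tz":0,"turn":0,"grip":0.4}
    - {"tx":0,"ty":0,"tz":0,"turn":0,"grip":0.4}
    - {"tx":0,"ty":0,"tz":0,"turn":0,"grip":0.4}
  newtons: 25

```text
time: 26.28
position: [0.689, -0.0967, 0.022]
tool_rot: [2.039, 2.389, 0.0]
ft_force: [-0.5, -0.2, 1.5]
grip_width: 0.57
grip_force: 24.9
```

Call:
send_rows:
  steps:
    - {"tx":0,"ty":0,"tz":-0.3,"turn":0,"grip":0.4}
    - {"tx":0,"ty":0,"tz":-0.6,"turn":0,"grip":0.4}
    - {"tx":0,"ty":0,"tz":-0.7,"turn":0,"grip":0.4}
    - {"tx":0,"ty":0,"tz":-0.7,"turn":0,"grip":0.4}
    - {"tx":0,"ty":0,"tz":0,"turn":0.5,"grip":0.4}
    - {"tx":0,"ty":0,"tz":0,"turn":0.5,"grip":0.4}
    - {"tx":0,"ty":0,"tz":0,"turn":0,"grip":0.4}

```text
time: 27.15
position: [0.6888, -0.0965, 0.1606]
tool_rot: [2.2, 2.242, 0.001]
ft_force: [-0.4, 0.6, -0.3]
grip_width: 0.571
grip_force: 24.9
```

```bash
python3 - <<'E'
from h import *
go(.4905,.337,.15,91)
E
```

```text
turn 0.01  tx 7.282 ty -3.178 tz 0.177 at [ 0.6888 -0.0965  0.1606] psi 91.1 t 27.1
```

Call:
send_rows:
  steps:
    - {"tx":0.45,"ty":-0.2,"tz":0,"turn":0,"grip":0.4}
    - {"tx":0.8,"ty":-0.35,"tz":0,"turn":0,"grip":0.4}
    - {"tx":0.85,"ty":-0.38,"tz":0,"turn":0,"grip":0.4}
    - {"tx":0.9,"ty":-0.4,"tz":0,"turn":0,"grip":0.4}
    - {"tx":0.9,"ty":-0.4,"tz":0,"turn":0,"grip":0.4}
    - {"tx":0.9,"ty":-0.4,"tz":0,"turn":0,"grip":0.4}
    - {"tx":0.9,"ty":-0.4,"tz":0,"turn":0,"grip":0.4}
    - {"tx":0.85,"ty":-0.35,"tz":0,"turn":0,"grip":0.4}
    - {"tx":0.5,"ty":-0.2,"tz":0.2,"turn":0,"grip":0.4}
    - {"tx":0.23,"ty":-0.1,"tz":0.3,"turn":0,"grip":0.4}
    - {"tx":0,"ty":0,"tz":0.4,"turn":0,"grip":0.4}
    - {"tx":0,"ty":0,"tz":0,"turn":0,"grip":0.4}

```text
time: 28.65
position: [0.4892, 0.3341, 0.1028]
tool_rot: [-2.202, -2.24, 0.009]
ft_force: [-0.3, -0.0, -0.8]
grip_width: 0.577
grip_force: 24.9
```

```bash
python3 - <<'E'
from h import *
go(.4905,.337,.028,91)
E
```

```text
turn -0.00  tx 0.048 ty 0.022 tz 1.247 at [0.4892 0.3341 0.1028] psi 91.0 t 28.6
```

Call:
send_rows:
  steps:
    - {"tx":0,"ty":0,"tz":0.4,"turn":0,"grip":0.4}
    - {"tx":0,"ty":0,"tz":0.45,"turn":0,"grip":0.4}
    - {"tx":0,"ty":0,"tz":0.27,"turn":0,"grip":0.4}
    - {"tx":0,"ty":0,"tz":0.14,"turn":0,"grip":0.4}
    - {"tx":0,"ty":0,"tz":0,"turn":0,"grip":0.4}
    - {"tx":0,"ty":0,"tz":0,"turn":0,"grip":0.4}

```text
time: 29.4
position: [0.4907, 0.3371, 0.0309]
tool_rot: [2.201, 2.241, 0.002]
ft_force: [-0.2, 0.4, -0.8]
grip_width: 0.57
grip_force: 24.9
```

Call:
send_rows:
  steps:
    - {"tx":0,"ty":0,"tz":0,"turn":0,"grip":0.75}
    - {"tx":0,"ty":0,"tz":0,"turn":0,"grip":0.75}
    - {"tx":0,"ty":0,"tz":-0.3,"turn":0,"grip":0.75}
    - {"tx":0,"ty":0,"tz":-0.8,"turn":0,"grip":0.75}
    - {"tx":0,"ty":0,"tz":-0.8,"turn":0,"grip":0.75}
    - {"tx":0,"ty":0,"tz":-0.8,"turn":0,"grip":0.75}
    - {"tx":-0.8,"ty":0,"tz":0,"turn":0,"grip":0.75}
    - {"tx":-0.8,"ty":0,"tz":0,"turn":0,"grip":0.75}
    - {"tx":-0.8,"ty":0,"tz":0,"turn":0,"grip":0.75}
    - {"tx":-0.6,"ty":0,"tz":0,"turn":0,"grip":0.75}
    - {"tx":0,"ty":0,"tz":0,"turn":0,"grip":0.75}

```text
time: 30.78
position: [0.4941, 0.1533, 0.1934]
tool_rot: [2.206, 2.234, 0.001]
ft_force: [0.0, 0.6, -0.4]
grip_width: 0.749
grip_force: 0.0
```

```bash
python3 - <<'E'
from h import *
a=grab("side")[0]; b=grab("top")[0]
cv2.imwrite("pics/f.png",np.vstack([cv2.resize(a[60:400,140:560],(600,300)),cv2.resize(b[100:310,110:510],(600,300))]))
E
```

```text
(no output)
```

View pics/f.png

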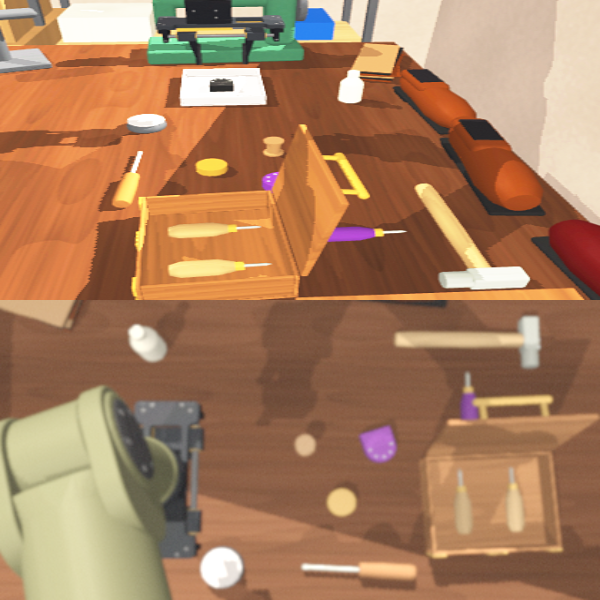

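The final picture shows the lid back on its stop, both awls flat in the case at (200,230) and (205,268), the heel in the tray at (221,85), and the bystanders unmoved.

```bash
python3 -c "
from h import *
print(ctrl.close_job())"
```

```text
the job is handed in; nothing more can be done
None
```

The job is handed in: the lid is open on its stop, both awls lie inside the case, the black heel is in the tray, and the other things look unmoved in the last picture (about 31 s of the 72 s used; no verdict came back).

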